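Post a sample tin through the drop-off box flap

ROBOT

A 7-joint arm with a two-finger parallel gripper is mounted at the origin on a cart in front of the work surface, level with it; the furniture and walls round the work are solid. World frame = base frame: x ahead of the robot, y to its left, z up, the work surface at z = 0. Lengths are in mm, angles in rad, forces in N, time in s.
With the tool pointing down it reaches from about 425 to 950 mm from the base axis. Payload 4.7 kg.
Tool frame: the origin (TCP) lies between the finger pads; the fingertips stand 14 mm ahead of it and the grasp point (between the pads) lies 5 mm behind it; x points along the fingers, y is the direction in which the jaws open and shut, and the axes are right-handed (so a half turn about x gives the same grasp; the last joint's range is limited). The gripper opens to 87 mm and grips with 3 to 60 N. Pads are 19 mm wide; open, the fingers measure 117 mm over their backs; the gripper's body (75 mm by 190 mm) begins 51 mm behind the grasp point.
Start: joints at [-1.268, 0.469, -0.049, 1.532, 0.024, 1.141, -0.082], TCP at [219.838, 638.216, 236.573] pointing down, gripper open.
Joint ranges: [-2.59, 2.59], [-0.33, 1.99], [-1.39, 1.29], [0.1, 2.45], [-1.04, 4.18], [0.21, 1.99], [-2.66, 2.66]. Speed limits (rad/s): [2.57, 2.57, 3.14, 3.14, 3.14, 3.14, 3.14].

INTERFACE

Orientations are given as a rotation vector (axis times angle).
In Python, from cell import r gives the robot as it stands.
- The arm moves only by the tool drive_tool, never from a script. Its argument "motion" is one flat list of numbers, 5 for each row, row after row: the gripper's target within -1 to 1 (shut at 1, half-way at 0, fully open at -1), then the shift along the tool's x, y, z in mm, then the turn about the tool's x in degrees. A call has 1 to 20 rows; each row is the pose to reach, as a shift and turn from the pose commanded when the call began, along the tool's axes at that moment; what a row does not reach only later rows make up. A row lasts 1/8 s, in which the tool goes at most 62.5 mm and 10.7 degrees, less where a joint would pass 70% of its speed; a pose out of reach is approached as far as the arm can. A call with a gripper value outside its range is refused whole. The fingers move at their own pace and stop on an object; the grip force is fixed at half the most. Time passes only in rows, so rows that repeat a pose let the fingers close. It gives the time, the measured TCP pose, the force and the opening at its end, in the units of the state.
- r.get_state(): the state, without advancing time (a new reading comes with each control period).
- r.camera(name): name is "side" or "top" or "wrist"; returns the picture (480x640x3 uint8, blue, green, red); there is no depth.
- r.calibration(name): a dict with "K" (3x3 intrinsics, pixels), "k1" (the pictures are not rectified: a ray, as slopes to the right and down, at radius r is drawn at 1 + k1 r^2 times it, then the intrinsics apply), "view" (4x4, takes a point from world to camera coordinates). Camera axes: x right, y up, looking along -z (the intrinsics and any distortion apply to the point x, -y, -z); pixel columns grow to the right and rows downward; lengths in mm; the calibration is good to about 2 mm. A picture is of the moment at which its call begins: read the wrist's pose just before it. calibration takes no time and is no camera call; for the wrist camera it gives the pose at the moment of the call.
- r.finish_job(): hands the job in, once; it reports no verdict.
The state is a dict: "clock": time; "qpos": joint angles; "joint_velocities": joint speeds; "tau": joint torques, N m; "eef_pos": TCP position; "ee_rot": TCP orientation; "ft_force": force on the tool from outside, world axes, zero at the start; "torque": the same for the moment, N m; "gripper_width": opening from 0.0 (shut) to 1.0 (fully open).
Only numpy, scipy, OpenCV 4.12 (cv2) and the standard library are available. Lean on these libraries where they do the work, as an engineer would, in place of code of your own. Each camera call takes 0.05 s, during which the arm holds its last target.

TASK

Post the round sample tin in the drop-off box: with the fingertips push it along the deck, through the hanging flap and on until it drops over the sill into the well, then draw the fingers back out so that the flap swings shut. Only push the tin, never pick it up, and leave the tweezers on the deck and the small glass bottle beside the box where they are.

Things in the scene. Friction and masses are not known exactly. Their poses are not given: they have to be found in the camera images.
- tin_center (a point): centre of the loose round lidded aluminium sample tin, 56 mm in diameter, 28 mm high, about 60 to 130 g, smooth (friction about 0.25), standing flat on the deck of the drop-off box (its centre 14 mm above the deck) in the left or the right half of the deck
- drop_box: fixed grey sample drop-off box. Origin on the worktop under the middle of its mouth; +x points into the box, +y left, z up. In front of the mouth a flat steel deck, top at z = 50 mm, x = -215 to 0, y = -125 to 125 mm, with side lips 7 mm high. Box behind it to x = 125 mm, 132 mm wide, side walls, clear roof at z = 106 to 110 mm
- flap (a joint): angle of the flap: a thin steel sheet 110 mm wide and 50 mm long, 35 g, that hangs from the hinge rod across the mouth, its lower edge 4 mm above the deck; 0 = hanging shut, grows as its lower edge swings into the box (stop at 1.4 rad); it cannot swing outward and falls shut by its own weight; under 0.5 N pushes it open
- mouth (a point): middle of the mouth at deck level, straight below the flap's hinge, 50 mm above drop_box's origin. Mouth 116 mm wide between posts 24 mm wide (y) and 14 mm deep (x); open from the deck up to the 7 mm hinge rod (axis 54 mm above the deck); posts and lintel up to 64 mm above the deck
- tweezers: loose steel tweezers, 128 mm long, 14 mm wide, 9 mm high, lying on the deck in the half opposite the tin, roughly along the pushing direction; origin under their middle; to be left alone
- bottle_center (a point): centre of a loose small glass weighing bottle with knobbed lid, 42 mm in diameter, 58 mm high, standing on the worktop just left of the deck; to be left alone
- sill (a point): middle of the sill edge, where the deck ends inside the box, 25 mm beyond the mouth; the well behind is 92 mm long, floor 44 mm lower. The tin tips in by itself once its centre is past this edge: push its centre 8 to 15 mm beyond it, the fingertips following some 10 mm past the hinge line under the hinge rod, with the tool leaning 20 to 45 degrees, tips forward

How it is judged:
By the outcome, as a careful person would: the job done as asked, in the order asked, and still so for the second after the job is handed in, with the robot touching nothing.
It also fails if it takes over 38 s, if anything falls off the work surface, if the arm or the gripper's body presses on something with over 40 N, if the wrist force passes 120 N, or if a joint passes its speed limit or range.

## Working session

There is one attempt and no reset: what is moved stays moved. The work goes in short steps, Python scripts to look and compute and a tool call to move; the robot and the scene stay as the last step left them, time stands still between calls to the robot, and variables do not carry over. Pictures are saved under pics/ and viewed, and the job is handed in when it is done.

Besides the shell and the picture viewer there is one more tool, called after "Emit:" by a JSON object that holds its "fn" and its "kwargs". drive_tool: Moves the arm, as the interface text tells. Its arguments: {"type":"object","properties":{"motion":{"type":"array","items":{"type":"number"}}},"required":["motion"]}

```bash
ls; mkdir -p pics; python3 - <<'E'
from cell import r
import cv2
s=r.get_state()
for k in s: print(k,s[k])
for n in ("side","top","wrist"):
    c=r.calibration(n); print(n,c)
    cv2.imwrite(f"pics/{n}0.png",r.camera(n))
E
```

```text
pics
clock 0.0
qpos [-1.26790823  0.46945635 -0.04861465  1.53369703  0.02413186  1.14099294
 -0.08227856]
joint_velocities [ 2.02034217e-03 -3.54550235e-04 -3.79509182e-04 -2.65903761e-06
  6.51039389e-05 -8.96297551e-04  3.06698262e-04]
tau [-1.74014640e-04 -5.07964540e+01 -8.09646095e-02 -2.36165124e+01
 -6.12690859e-02  3.76496057e-02  1.83171978e-04]
eef_pos [219.66994899 637.64786955 235.48811121]
ee_rot [ 0.25877248  1.55531042 -0.26185162]
ft_force [ 0.3566488   0.47300413 -0.5136081 ]
torque [-0.00926246  0.0145056   0.03117932]
gripper_width 0.9996877229936161
side {'K': array([[607.55518982,   0.        , 320.90767161],
       [  0.        , 607.55518982, 246.11287757],
       [  0.        ,   0.        ,   1.        ]]), 'k1': -0.075890537676783, 'view': array([[ 9.96420149e-01, -8.41613791e-02,  7.98432222e-03,
        -5.66118854e+02],
       [ 4.60144919e-02,  6.19153827e-01,  7.83920407e-01,
        -1.87887057e+02],
       [-7.09193462e-02, -7.80746694e-01,  6.20809992e-01,
        -7.30385113e+02],
       [ 0.00000000e+00,  0.00000000e+00,  0.00000000e+00,
         
[... 405 characters left out ...]
690e-01, -7.85446859e-03,  9.91576410e-01,
        -8.82234993e+02],
       [ 0.00000000e+00,  0.00000000e+00,  0.00000000e+00,
         1.00000000e+00]])}
wrist {'K': array([[417.99798546,   0.        , 325.45494577],
       [  0.        , 417.99798546, 233.35362016],
       [  0.        ,   0.        ,   1.        ]]), 'k1': -0.04042977530838568, 'view': array([[ 3.24780020e-01,  9.45787058e-01, -2.18612420e-03,
        -6.75717963e+02],
       [-9.16471204e-01,  3.14140323e-01, -2.47782950e-01,
         3.03836062e+01],
       [-2.33663157e-01,  8.24784714e-02,  9.68813104e-01,
        -3.90462025e+02],
       [ 0.00000000e+00,  0.00000000e+00,  0.00000000e+00,
         1.00000000e+00]])}
```

View pics/side0.png

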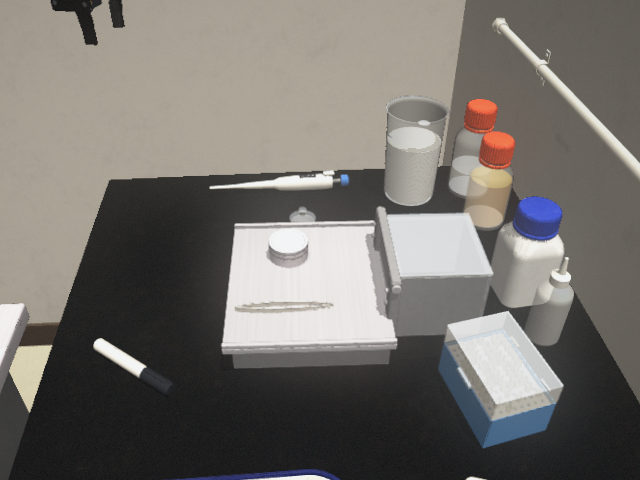

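View pics/top0.png

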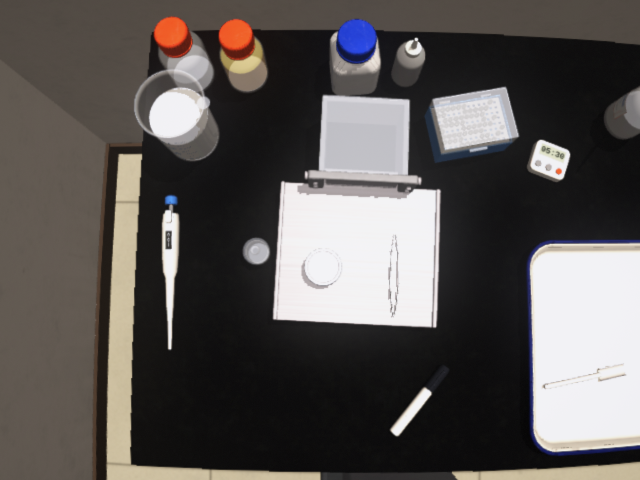

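View pics/wrist0.png

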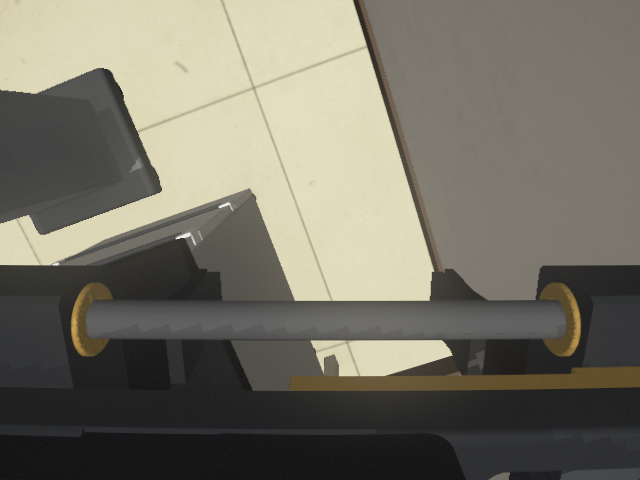

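The top view shows the tin lid at about (323,267), the tweezers at (393,275), the bottle at (257,251) and the hinge bar from (306,177) to (420,183). The deck corners are near (283,183), (440,189), (437,327) and (274,320). The side view shows the tin lid at (288,240). Next I'll measure these.

```bash
cat > h.py <<'E'
import numpy as np, cv2
from cell import r
def undist(c,uv):
    D=np.array([c["k1"],0,0,0,0.])
    return cv2.undistortPoints(np.array(uv,float).reshape(-1,1,2),c["K"],D).reshape(-1,2)
def ray(c,uv):
    p=undist(c,uv); V=c["view"]; R=V[:3,:3];t=V[:3,3]
    d=np.c_[p[:,0],-p[:,1],-np.ones(len(p))]@R
    return -R.T@t, d
def onz(c,uv,z):
    o,d=ray(c,uv); return o+d*((z-o[2])/d[:,2])[:,None]
def tri(c1,u1,c2,u2):
    o1,d1=ray(c1,u1);o2,d2=ray(c2,u2);d1=d1[0];d2=d2[0]
    a=np.linalg.lstsq(np.c_[d1,-d2],o2-o1,rcond=None)[0]
    p,q=o1+a[0]*d1,o2+a[1]*d2
    return (p+q)/2,np.linalg.norm(p-q)
E
python3 - <<'E'
from h import *
T=cv2.imread("pics/top0.png");S=cv2.imread("pics/side0.png")
ct=r.calibration("top");cs=r.calibration("side")
big=cv2.resize(T[85:340,260:450],None,fx=3,fy=3,interpolation=cv2.INTER_CUBIC);cv2.imwrite("pics/topz.png",big[:600*1,:])
cv2.imwrite("pics/topz.png",cv2.resize(T[150:340,240:450],None,fx=3,fy=3,interpolation=cv2.INTER_CUBIC))
cv2.imwrite("pics/sidez.png",cv2.resize(S[190:380,210:500],None,fx=2.7,fy=2.7,interpolation=cv2.INTER_CUBIC))
print("corners",onz(ct,[(283,183),(440,189),(437,327),(274,320)],50).round(0).tolist())
print("side corners",onz(cs,[(223,347),(396,345)],57).round(0).tolist())
print("tin top",onz(ct,[(323,267)],78),"side",onz(cs,[(288,240)],78))
E
```

```text
corners [[669.0, 241.0, 50.0], [662.0, -7.0, 50.0], [446.0, 1.0, 50.0], [454.0, 251.0, 50.0]]
side corners [[450.0, 2.0, 57.0], [658.0, -11.0, 57.0]]
tin top [[534.72362252 176.6460164   78.        ]] side [[535.89620342 178.84583611  78.        ]]
```

View pics/topz.png

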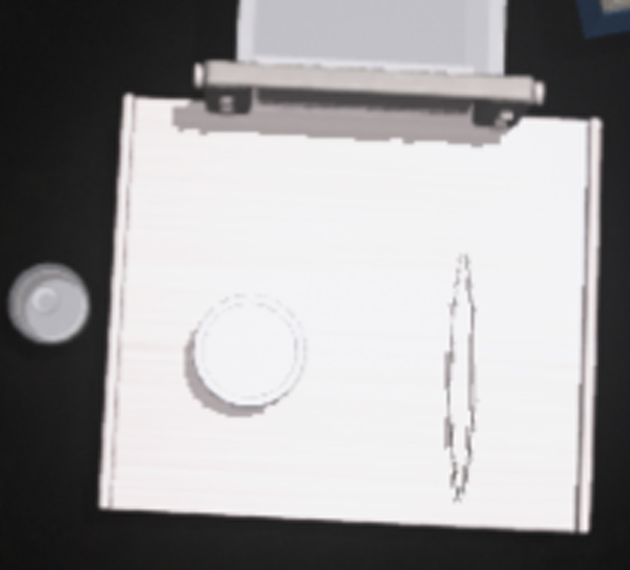

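View pics/sidez.png

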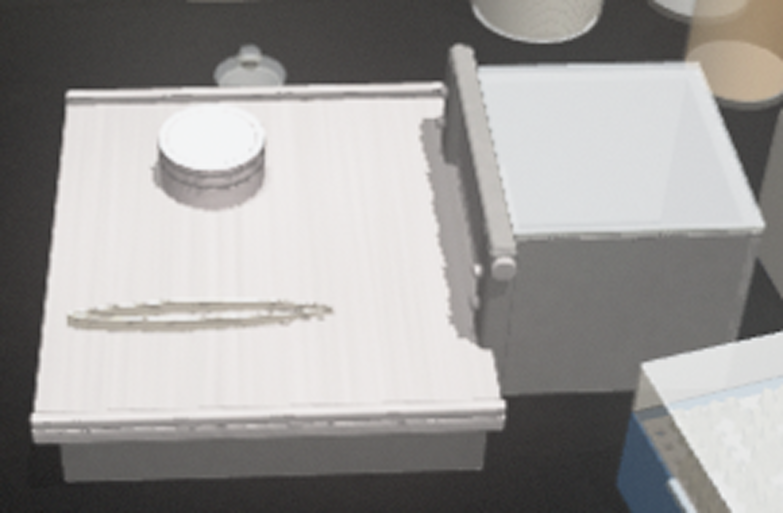

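```bash
python3 - <<'E'
from h import *
from scipy.spatial.transform import Rotation as R
s=r.get_state(); print(R.from_rotvec(s["ee_rot"]).as_matrix().round(4), s["eef_pos"])
ct=r.calibration("top");cs=r.calibration("side")
def tz(p): return [(x/3+240-1/3,y/3+150-1/3) for x,y in p]
def sz(p): return [(x/2.7+210-.3,y/2.7+190-.3) for x,y in p]
# lip top outer edges z=57
print("left lip",onz(ct,tz([(127,96),(102,508)]),57).round(1).tolist())
print("right lip",onz(ct,tz([(600,118),(588,531)]),57).round(1).tolist())
print("front edge",onz(ct,tz([(120,509),(570,530)]),50).round(1).tolist())
print("side near lip",onz(cs,sz([(35,418),(503,405)]),57).round(1).tolist())
print("side far lip",onz(cs,sz([(68,92),(443,87)]),57).round(1).tolist())
print("hinge ends tri",tri(ct,tz([(540,92)]),cs,sz([(503,268)])),tri(ct,tz([(200,75)]),cs,sz([(460,50)])))
print("lintel top ends",onz(ct,tz([(205,62),(540,82)]),114).round(1).tolist())
print("tin",onz(ct,tz([(250,350)]),78).round(1).tolist(),onz(cs,sz([(211,139)]),78).round(1).tolist())
print("tweez",onz(ct,tz([(462,255),(458,500)]),56).round(1).tolist())
print("bottle",tri(ct,tz([(44,300)]),cs,sz([(249,52)])))
E
```

```text
[[-4.000e-04  3.256e-01  9.455e-01]
 [-1.400e-03  9.455e-01 -3.256e-01]
 [-1.000e+00 -1.500e-03  1.000e-04]] [219.70376441 637.77824887 235.76233194]
left lip [[669.1, 242.3, 57.0], [456.1, 250.8, 57.0]]
right lip [[660.4, -4.8, 57.0], [446.6, 3.9, 57.0]]
front edge [[455.6, 242.2, 50.0], [447.0, 11.9, 50.0]]
side near lip [[449.0, 5.8, 57.0], [659.5, -2.4, 57.0]]
side far lip [[457.4, 252.3, 57.0], [669.4, 241.4, 57.0]]
hinge ends tri (array([662.16843148,  34.82010915, 106.85049555]), np.float64(0.4576545039940175)) (array([668.7993061 , 202.59458997, 109.41034439]), np.float64(1.0310242302914663))
lintel top ends [[673.7, 200.1, 114.0], [665.8, 35.9, 114.0]]
tin [[535.7, 176.7, 78.0]] [[535.6, 176.1, 78.0]]
tweez [[587.5, 68.0, 56.0], [462.1, 70.3, 56.0]]
bottle (array([561.63393704, 282.68116441,  57.96773396]), np.float64(0.05611343706039107))
```

Emit:
{"fn": "drive_tool", "kwargs": {"motion": [0.4, -220, -500, 460, 0, 0.4, -220, -500, 460, 0, 0.4, -220, -500, 460, 0, 0.4, -220, -500, 460, 0, 0.4, -220, -500, 460, 0, 0.4, -220, -500, 460, 0, 0.4, -220, -500, 460, 0, 0.4, -220, -500, 460, 0, 0.4, -220, -500, 460, 0, 0.4, -220, -500, 460, 0, 0.4, -220, -500, 460, 0, 0.4, -220, -500, 460, 0, 0.4, -220, -500, 460, 0]}}

```text
clock: 1.78
eef_pos: [492.3, 13.5, 456.9]
ee_rot: [0.264, 1.554, -0.264]
ft_force: [0.2, 0.1, -0.5]
gripper_width: 0.303
```

```bash
cat > st.py <<'E'
from h import *
from scipy.spatial.transform import Rotation as R
s=r.get_state(); M=R.from_rotvec(s["ee_rot"]).as_matrix()
print("t",round(s["clock"],2),"q",s["qpos"].round(3),"sum",(s["qpos"][[1,3,5]]).sum().round(3))
print("p",s["eef_pos"].round(1),"F",s["ft_force"].round(1),"w",round(s["gripper_width"],3));print(M.round(3))
a=M[:,0];print("lean",np.degrees(np.arccos(-a[2])).round(1),"az",np.degrees(np.arctan2(a[1],a[0])).round(1))
E
python3 st.py
```

```text
t 1.77 q [-0.539  0.028  0.444  1.618 -0.012  1.497  1.14 ] sum 3.144
p [492.3  13.5 456.9] F [ 0.2  0.1 -0.5] w 0.303
[[ 0.001  0.33   0.944]
 [-0.     0.944 -0.33 ]
 [-1.     0.     0.001]]
lean 0.0 az -1.0
```

Emit:
{"fn": "drive_tool", "kwargs": {"motion": [0.4, -250, 0, 0, 0, 0.4, -250, 0, 0, 0, 0.4, -250, 0, 0, 0, 0.4, -250, 0, 0, 0, 0.4, -250, 0, 0, 0, 0.4, -250, 0, 0, 0]}}

```text
clock: 2.52
eef_pos: [489.7, 17.2, 686.0]
ee_rot: [0.261, 1.536, -0.254]
ft_force: [0.2, -0.2, -1.3]
gripper_width: 0.3
```

```bash
python3 st.py
```

```text
t 2.52 q [-0.662  0.102  0.648  1.054 -0.068  1.986  1.197] sum 3.141
p [489.7  17.2 686. ] F [ 0.2 -0.2 -1.3] w 0.3
[[ 0.02   0.323  0.946]
 [ 0.001  0.946 -0.323]
 [-1.     0.008  0.019]]
lean 1.2 az 3.7
```

Emit:
{"fn": "drive_tool", "kwargs": {"motion": [0.4, -40, 0, 0, 0, 0.4, -80, 0, 0, 0, 0.4, -80, 0, 0, 0, 0.4, -80, 0, 0, 0]}}

```text
clock: 3.02
eef_pos: [484.2, 16.0, 714.5]
ee_rot: [0.27, 1.473, -0.243]
ft_force: [-0.6, 0.5, -1.0]
gripper_width: 0.299
```

```bash
python3 st.py
```

```text
t 3.02 q [-0.787  0.078  0.773  1.015 -0.062  1.986  1.195] sum 3.079
p [484.2  16.  714.5] F [-0.6  0.5 -1. ] w 0.299
[[ 0.083  0.323  0.943]
 [ 0.004  0.946 -0.325]
 [-0.997  0.031  0.078]]
lean 4.8 az 2.6
```

Emit:
{"fn": "drive_tool", "kwargs": {"motion": [0.4, -300, 0, 0, 0, 0.4, -300, 0, 0, 0, 0.4, -300, 0, 0, 0, 0.4, -300, 0, 0, 0, 0.4, -300, 0, 0, 0]}}

```text
clock: 3.65
eef_pos: [468.4, 14.3, 748.3]
ee_rot: [0.28, 1.4, -0.227]
ft_force: [-0.1, -0.7, -0.3]
gripper_width: 0.303
```

```bash
python3 st.py
```

```text
t 3.65 q [-1.178  0.021  1.122  0.988 -0.02   1.986  1.173] sum 2.995
p [468.4  14.3 748.3] F [-0.1 -0.7 -0.3] w 0.303
[[ 0.158  0.32   0.934]
 [ 0.008  0.946 -0.325]
 [-0.987  0.059  0.146]]
lean 9.1 az 3.0
```

Emit:
{"fn": "drive_tool", "kwargs": {"motion": [0.4, 60, 0, 0, 0, 0.4, 120, 0, 0, 0, 0.4, 150, 0, 0, 0, 0.4, 150, 0, 0, 0]}}

```text
clock: 4.15
eef_pos: [491.2, 15.5, 599.2]
ee_rot: [0.279, 1.402, -0.228]
ft_force: [-0.3, 1.0, 0.7]
gripper_width: 0.302
```

```bash
python3 st.py
```

```text
t 4.15 q [-1.324 -0.163  1.023  1.407  0.178  1.665  0.974] sum 2.909
p [491.2  15.5 599.2] F [-0.3  1.   0.7] w 0.302
[[ 0.156  0.32   0.934]
 [ 0.008  0.946 -0.325]
 [-0.988  0.058  0.145]]
lean 9.0 az 2.8
```

Emit:
{"fn": "drive_tool", "kwargs": {"motion": [0.4, -50, -60, 15, 0, 0.4, -100, -120, 30, 0, 0.4, -130, -170, 45, 0, 0.4, -130, -170, 45, 0, 0.4, -190, -170, 45, 0, 0.4, -250, -170, 45, 0, 0.4, -310, -170, 45, 0, 0.4, -370, -170, 45, 0, 0.4, -370, -170, 45, 0, 0.4, -370, -170, 45, 0, 0.4, -370, -170, 45, 0]}}

```text
clock: 5.52
eef_pos: [426.6, -177.1, 775.3]
ee_rot: [0.284, 1.327, -0.275]
ft_force: [-2.8, 1.3, 2.5]
gripper_width: 0.301
```

```bash
python3 st.py
```

```text
t 5.53 q [-1.018 -0.053  1.286  0.946  0.028  1.987  1.489] sum 2.88
p [ 426.6 -177.1  775.3] F [-2.8  1.3  2.5] w 0.301
[[ 0.22   0.356  0.908]
 [-0.036  0.934 -0.357]
 [-0.975  0.046  0.218]]
lean 12.9 az -9.2
```

```bash
cat > kin.py <<'E'
import numpy as np
from scipy.spatial.transform import Rotation as R
from scipy.optimize import least_squares
D=[([-1.26790823,0.46945635,-0.04861465,1.53369703,0.02413186,1.14099294,-0.08227856],[219.67,637.65,235.49],[0.25877,1.55531,-0.26185]),
([-0.539,0.028,0.444,1.618,-0.012,1.497,1.14],[492.3,13.5,456.9],[0.264,1.554,-0.264]),
([-0.662,0.102,0.648,1.054,-0.068,1.986,1.197],[489.7,17.2,686.0],[0.261,1.536,-0.254]),
([-0.787,0.078,0.773,1.015,-0.062,1.986,1.195],[484.2,16.,714.5],[0.27,1.473,-0.243]),
([-1.178,0.021,1.122,0.988,-0.02,1.986,1.173],[468.4,14.3,748.3],[0.28,1.4,-0.227]),
([-1.324,-0.163,1.023,1.407,0.178,1.665,0.974],[491.2,15.5,599.2],[0.279,1.402,-0.228]),
([-1.018,-0.053,1.286,0.946,0.028,1.987,1.489],[426.6,-177.1,775.3],[0.284,1.327,-0.275])]
S=(-1,-1,-1,-1)
def fk(q,p,S=S):
    h,L1,o1,o1b,L2,o2,L3,o3,y1,y3,x0=p
    Rz=lambda a:R.from_euler('z',a); Ry=lambda a:R.from_euler('y',a)
    T=R.identity();P=np.array([x0,0,h])
    T=T*Rz(S[0]*q[0])*Ry(q[1]);P=P+T.apply([0,y1,L1]);
    T=T*Rz(S[1]*q[2]);P=P+T.apply([o1,0,0]);T=T*Ry(q[3]);P=P+T.apply([o1b,y3,L2])
    T=T*Rz(S[2]*q[4]);P=P+T.apply([o2,0,0]);T=T*Ry(q[5]);P=P+T.apply([o3,0,L3]);T=T*Rz(S[3]*q[6])
    return P,T
E
python3 - <<'E'
from kin import *
import itertools
best=[]
for S in itertools.product([1,-1],repeat=4):
    # orientation only: constant tool rot C
    Ts=[fk(q,[0]*11,S)[1] for q,_,_ in D]; Cs=[T.inv()*R.from_rotvec(w) for T,(_,_,w) in zip(Ts,D)]
    C=R.concatenate(Cs).mean(); e=max((C.inv()*c).magnitude() for c in Cs)
    best.append((e,S,C.as_matrix().round(2).tolist()))
best.sort(key=lambda b:b[0]); print(best[0]);print(best[1][:2])
S=best[0][1]
f=lambda p:np.concatenate([fk(q,p,S)[0]-np.array(x) for q,x,_ in D])
s=least_squares(lambda p:np.r_[f(p),1e-3*(p-p0)],p0:=np.array([300,300,0,0,300,0,250,0,0,0,0.]))
print(s.x.round(1),np.abs(f(s.x)).max())
E
```

```text
(0.0007758623909250633, (-1, -1, -1, -1), [[0.0, -1.0, -0.0], [0.0, 0.0, -1.0], [1.0, 0.0, 0.0]])
(0.08718910629340158, (1, 1, 1, 1))
[ 2.377e+02  5.543e+02 -9.000e-01  1.600e+00  4.671e+02 -1.800e+00
  3.012e+02 -4.000e-01 -2.670e+01 -1.550e+01  0.000e+00] 0.3203285965843179
```

Emit:
{"fn": "drive_tool", "kwargs": {"motion": [0.4, -40, 18, 27, 0, 0.4, -80, 36, 54, 0, 0.4, -120, 54, 81, 0, 0.4, -160, 72, 110, 0, 0.4, -200, 90, 140, 0, 0.4, -240, 100, 165, 0, 0.4, -240, 100, 165, 0, 0.4, -240, 100, 165, 0]}}

```text
clock: 6.52
eef_pos: [507.1, -123.7, 806.0]
ee_rot: [0.27, 1.253, -0.239]
ft_force: [0.3, -0.6, -0.8]
gripper_width: 0.303
```

```bash
python3 st.py
```

```text
t 6.53 q [-0.079  0.14   0.35   0.724 -0.104  1.986  1.435] sum 2.85
p [ 507.1 -123.7  806. ] F [ 0.3 -0.6 -0.8] w 0.303
[[ 0.295  0.324  0.899]
 [-0.03   0.944 -0.33 ]
 [-0.955  0.07   0.288]]
lean 17.3 az -5.8
```

Emit:
{"fn": "drive_tool", "kwargs": {"motion": [0.4, -280, 20, 130, 0, 0.4, -280, 20, 130, 0, 0.4, -280, 20, 130, 0, 0.4, -280, 20, 130, 0, 0.4, -280, 20, 130, 0, 0.4, -280, 20, 130, 0, 0.4, -280, 20, 130, 0, 0.4, -280, 20, 130, 0, 0.4, -280, 20, 130, 0, 0.4, -280, 20, 130, 0]}}

```text
clock: 7.78
eef_pos: [509.3, -122.2, 837.8]
ee_rot: [0.265, 1.179, -0.237]
ft_force: [0.3, -0.7, 0.0]
gripper_width: 0.305
```

```bash
python3 st.py
```

```text
t 7.78 q [-0.074  0.148  0.355  0.642 -0.115  1.986  1.432] sum 2.776
p [ 509.3 -122.2  837.8] F [ 0.3 -0.7  0. ] w 0.305
[[ 0.364  0.319  0.875]
 [-0.044  0.945 -0.326]
 [-0.931  0.08   0.357]]
lean 21.5 az -6.9
```

Emit:
{"fn": "drive_tool", "kwargs": {"motion": [0.4, -250, 10, 130, 0, 0.4, -250, 10, 130, 0, 0.4, -250, 10, 130, 0]}}

```text
clock: 8.15
eef_pos: [505.4, -126.7, 868.0]
ee_rot: [0.26, 1.109, -0.236]
ft_force: [-0.4, 0.4, 0.1]
gripper_width: 0.304
```

```bash
python3 st.py
```

```text
t 8.15 q [-0.049  0.152  0.351  0.568 -0.128  1.986  1.438] sum 2.706
p [ 505.4 -126.7  868. ] F [-0.4  0.4  0.1] w 0.304
[[ 0.426  0.315  0.848]
 [-0.058  0.945 -0.322]
 [-0.903  0.088  0.421]]
lean 25.5 az -7.7
```

Emit:
{"fn": "drive_tool", "kwargs": {"motion": [0.4, -250, 0, 150, 0, 0.4, -250, 0, 150, 0]}}

```text
clock: 8.4
eef_pos: [500.5, -134.1, 894.6]
ee_rot: [0.255, 1.046, -0.236]
ft_force: [-0.6, -0.1, -0.9]
gripper_width: 0.298
```

```bash
python3 st.py; cat >> kin.py <<'E'
PP=[2.377e+02,5.543e+02,-9.000e-01,1.6,4.671e+02,-1.8,3.012e+02,-.4,-26.7,-15.5,0]
C=R.from_matrix([[0,-1,0],[0,0,-1],[1,0,0]])
LO=np.array([-2.59,-.33,-1.39,.1,-1.04,.21,-2.66]);HI=np.array([2.59,1.99,1.29,2.45,4.18,1.99,2.66])
def tcp(q):
    P,T=fk(q,PP); return P,T*C
def orient(lean,az):
    l,a=np.radians([lean,az]); x=np.array([np.sin(l)*np.cos(a),np.sin(l)*np.sin(a),-np.cos(l)]); z0=np.array([np.cos(l)*np.cos(a),np.cos(l)*np.sin(a),np.sin(l)]); y=np.cross(z0,x)
    return R.from_matrix(np.c_[x,y,z0])
def ik(p,Rt,q0):
    def e(q):
        P,T=tcp(q); return np.r_[(P-p),300*(Rt.inv()*T).as_rotvec(),0.5*(q-q0)]
    s=least_squares(e,np.clip(q0,LO+.02,HI-.02),bounds=(LO+.01,HI-.01)); return s.x,np.abs(e(s.x)[:6]).max()
E
python3 - <<'E'
from kin import *
q0=np.array([-.05,.6,.3,1.5,-.1,1.0,1.4])
for lean in (32,36,40):
  for az in (-8,-14):
    for p in ([450,190,85],[510,180,75],[660,120,75],[675,115,75],[450,150,200]):
        q,e=ik(np.array(p,float),orient(lean,az),q0); print(lean,az,p,q.round(2),round(e,2))
E
```

```text
t 8.4 q [-0.005  0.159  0.335  0.498 -0.145  1.986  1.448] sum 2.643
p [ 500.5 -134.1  894.6] F [-0.6 -0.1 -0.9] w 0.298
[[ 0.481  0.312  0.819]
 [-0.071  0.945 -0.318]
 [-0.874  0.095  0.477]]
lean 29.1 az -8.4
32 -8 [450, 190, 85] [-0.51  0.32 -0.26  2.4   1.48  0.51 -0.68] 0.01
32 -8 [510, 180, 75] [-0.39  0.39 -0.27  2.3   1.53  0.48 -0.61] 0.01
32 -8 [660, 120, 75] [-0.43  0.51  0.1   2.07  1.25  0.22 -0.11] 0.02
32 -8 [675, 115, 75] [-0.4   0.52  0.08  2.04  1.2   0.22 -0.04] 0.02
32 -8 [450, 150, 200] [-0.51  0.03 -0.14  2.34  0.87  0.52  0.06] 0.01
32 -14 [450, 190, 85] [-0.67  0.32 -0.12  2.38  1.36  0.52 -0.69] 0.01
32 -14 [510, 180, 75] [-0.6   0.39 -0.06  2.29  1.4   0.46 -0.62] 0.01
32 -14 [660, 120, 75] [-0.58  0.52  0.26  2.06  1.04  0.22 -0.04] 0.02
32 -14 [675, 115, 75] [-0.55  0.54  0.25  2.03  0.99  0.22  0.03] 0.02
32 -14 [450, 150, 200] [-0.56  0.05 -0.13  2.32  0.87  0.6  -0.06] 0.01
36 -8 [450, 190, 85] [-0.39  0.36 -0.45  2.42  1.63  0.64 -0.84] 0.01
36 -8 [510, 180, 75] [-0.24  0.44 -0.49  2.33  1.7   0.63 -0.77] 0.01
36 -8 [660, 120, 75] [-0.09  0.54 -0.36  
[... 532 characters left out ...]
[450, 190, 85] [-0.26  0.42 -0.65  2.44  1.72  0.81 -0.95] 0.01
40 -8 [510, 180, 75] [-0.16  0.49 -0.62  2.36  1.81  0.77 -0.88] 0.01
40 -8 [660, 120, 75] [ 0.08  0.6  -0.59  2.11  1.85  0.63 -0.58] 0.01
40 -8 [675, 115, 75] [ 0.09  0.61 -0.58  2.08  1.85  0.61 -0.55] 0.01
40 -8 [450, 150, 200] [-0.54  0.04 -0.2   2.42  1.25  0.55 -0.36] 0.01
40 -14 [450, 190, 85] [-0.49  0.39 -0.41  2.42  1.61  0.76 -0.98] 0.01
40 -14 [510, 180, 75] [-0.34  0.46 -0.45  2.33  1.69  0.75 -0.92] 0.01
40 -14 [660, 120, 75] [-0.1   0.56 -0.41  2.1   1.75  0.61 -0.64] 0.01
40 -14 [675, 115, 75] [-0.09  0.57 -0.39  2.07  1.74  0.59 -0.62] 0.01
40 -14 [450, 150, 200] [-0.58  0.06 -0.19  2.39  1.19  0.64 -0.42] 0.01
```

```bash
cat > path.py <<'E'
from kin import *
def run(q,wps,Rts,step=20):
    p,T=tcp(q);
    for (p1,T1) in zip(wps,Rts):
        n=max(1,int(np.ceil(max(np.linalg.norm(p1-p)/step,(T.inv()*T1).magnitude()/.05))))
        rv=(T.inv()*T1).as_rotvec(); mx=0; em=0
        for i in range(1,n+1):
            qn,e=ik(p+(p1-p)*i/n,T*R.from_rotvec(rv*i/n),q); mx=max(mx,np.abs(qn-q).max()); em=max(em,e); q=qn
        print(p1.round(0),"q",q.round(2),"maxstep",round(mx,2),"err",round(em,2),"n",n)
        p,T=p1,T1
    return q
E
python3 - <<'E'
from path import *
q=np.array([-0.005,0.159,0.335,0.498,-0.145,1.986,1.448])
p,T=tcp(q); print(p,T.as_rotvec())
for lean in (29.1,):
  for az in (-8.4,):
    O=orient(lean,az)
    A=np.array
    print("direct");run(q,[A([480,-134,700.]),A([450,50,300]),A([483,193,150]),A([483,193,70]),A([660,125,70])],[O]*5)
    print("far first");run(q,[A([500,-134,700.]),A([650,50,350]),A([483,193,250]),A([483,193,70]),A([660,125,70])],[O]*5)
E
```

```text
[ 500.42528751 -134.25232428  894.85343389] [ 0.25488332  1.0461724  -0.23630117]
direct
[ 480. -134.  700.] q [-0.09 -0.17  0.22  1.34  0.04  1.46  1.57] maxstep 0.14 err 0.0 n 10
[450  50 300] q [-0.11 -0.17 -0.22  2.23  0.32  0.64  0.88] maxstep 0.06 err 0.0 n 23
[483 193 150] q [-0.34  0.22 -0.36  2.26  1.01  0.54 -0.11] maxstep 0.1 err 0.0 n 11
[483 193  70] q [-0.42  0.38 -0.29  2.32  1.41  0.48 -0.54] maxstep 0.12 err 0.0 n 4
[660 125  70] q [-0.16  0.53 -0.25  2.02  1.21  0.38 -0.02] maxstep 0.06 err 0.0 n 10
far first
[ 500. -134.  700.] q [-0.09 -0.13  0.23  1.31  0.03  1.45  1.57] maxstep 0.13 err 0.0 n 10
[650  50 350] q [-0.24  0.14  0.02  1.82  0.26  0.73  1.05] maxstep 0.04 err 0.0 n 22
[483 193 250] q [-0.53  0.05 -0.14  2.16  0.62  0.67  0.31] maxstep 0.06 err 0.0 n 13
[483 193  70] q [-0.67  0.37  0.01  2.33  1.36  0.37 -0.52] maxstep 0.14 err 0.0 n 9
[660 125  70] q [-0.31  0.52 -0.06  2.03  1.09  0.3   0.06] maxstep 0.06 err 0.0 n 10
```

Emit:
{"fn": "drive_tool", "kwargs": {"motion": [0.4, -240, 0, 160, 0, 0.4, -240, 0, 160, 0]}}

```text
clock: 8.65
eef_pos: [493.3, -141.0, 920.0]
ee_rot: [0.25, 0.984, -0.237]
ft_force: [0.4, -1.0, -0.4]
gripper_width: 0.303
```

```bash
python3 st.py;  python3 - <<'E'
from path import *
from cell import r
s=r.get_state();q=s["qpos"]
p,T=tcp(q); M=T.as_matrix(); a=M[:,0]
lean=np.degrees(np.arccos(-a[2]));az=np.degrees(np.arctan2(a[1],a[0]))
O=orient(lean,az);A=np.array; print((T.inv()*O).as_rotvec(degrees=True).round(1))
W=[A([480,-100,700.]),A([470,50,300]),A([480,193,150]),A([480,193,70]),A([660,125,70])]
run(q,W,[O]*5)
Mm=R.from_rotvec(s["ee_rot"]).as_matrix()
for w in W[:3]: print(((w-s["eef_pos"])@Mm).round(0))
print((A([470,50,300])-W[2])@O.as_matrix())
E
```

```text
t 8.65 q [ 0.037  0.164  0.324  0.431 -0.166  1.986  1.457] sum 2.581
p [ 493.3 -141.   920. ] F [ 0.4 -1.  -0.4] w 0.303
[[ 0.532  0.308  0.788]
 [-0.084  0.946 -0.314]
 [-0.842  0.101  0.529]]
lean 32.6 az -8.9
[-10.8  -0.   -0. ]
[ 480. -100.  700.] q [-0.1  -0.21  0.14  1.4   0.09  1.39  1.47] maxstep 0.14 err 0.0 n 12
[470  50 300] q [-0.07 -0.15 -0.26  2.24  0.41  0.58  0.78] maxstep 0.07 err 0.0 n 22
[480 193 150] q [-0.32  0.23 -0.43  2.29  1.17  0.57 -0.31] maxstep 0.11 err 0.0 n 11
[480 193  70] q [-0.37  0.4  -0.39  2.34  1.56  0.57 -0.72] maxstep 0.11 err 0.0 n 4
[660 125  70] q [-0.16  0.53 -0.26  2.05  1.46  0.4  -0.28] maxstep 0.06 err 0.0 n 10
[ 175.   12. -140.]
[ 494.  111. -406.]
[ 614.  234. -523.]
[-119.7183024  -142.81895713   91.21005184]
```

Emit:
{"fn": "drive_tool", "kwargs": {"motion": [0.4, 45, 3, -35, -3, 0.4, 90, 6, -70, -6, 0.4, 135, 9, -105, -9, 0.4, 175, 12, -140, -11, 0.4, 220, 26, -178, -11, 0.4, 266, 40, -216, -11, 0.4, 312, 54, -254, -11, 0.4, 358, 68, -292, -11, 0.4, 404, 82, -330, -11, 0.4, 450, 97, -368, -11, 0.4, 494, 111, -406, -11, 0.4, 494, 111, -406, -11]}}

```text
clock: 10.15
eef_pos: [466.8, 50.2, 294.4]
ee_rot: [0.069, 1.011, -0.14]
ft_force: [0.2, -1.2, 0.4]
gripper_width: 0.304
```

```bash
python3 st.py;  python3 - <<'E'
from path import *
from h import r,onz,cv2
from cell import r
cv2.imwrite("pics/side1.png",r.camera("side"))
s=r.get_state();q=s["qpos"]
p,T=tcp(q); print("fk err",p-s["eef_pos"])
A=np.array
Mm=R.from_rotvec(s["ee_rot"]);
W=[A([478,195,150.]),A([478,195,75]),A([660,125,75])]
run(q,W,[Mm]*3)
for w in W: print(((w-s["eef_pos"])@Mm.as_matrix()).round(0))
E
```

```text
t 10.15 q [-0.147 -0.148 -0.198  2.248  0.432  0.585  0.765] sum 2.685
p [466.8  50.2 294.4] F [ 0.2 -1.2  0.4] w 0.304
[[ 0.523  0.149  0.839]
 [-0.085  0.989 -0.123]
 [-0.848 -0.007  0.53 ]]
lean 32.0 az -9.2
fk err [-0.41987264  0.59280773 -0.51815543]
[478. 195. 150.] q [-0.38  0.22 -0.36  2.29  1.15  0.56 -0.28] maxstep 0.1 err 0.0 n 11
[478 195  75] q [-0.43  0.38 -0.32  2.34  1.52  0.54 -0.68] maxstep 0.1 err 0.0 n 4
[660 125  75] q [-0.2   0.52 -0.21  2.05  1.4   0.38 -0.22] maxstep 0.06 err 0.0 n 10
[118. 145. -90.]
[ 181.  146. -130.]
[283. 104.  31.]
```

View pics/side1.png

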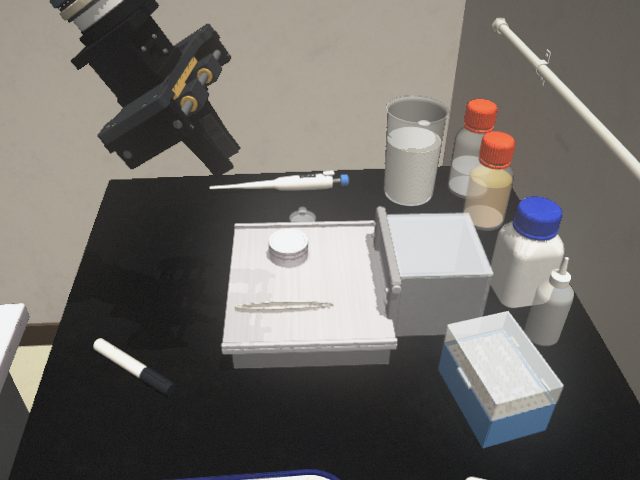

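The leaning gripper is clear of everything (fingertips near (225,170)), and the tin and tweezers have not moved. I'm descending behind the tin now.

Emit:
{"fn": "drive_tool", "kwargs": {"motion": [0.4, 20, 24, -15, 0, 0.4, 40, 48, -30, 0, 0.4, 60, 73, -45, 0, 0.4, 80, 97, -60, 0, 0.4, 100, 121, -75, 0, 0.4, 118, 145, -90, 0, 0.4, 135, 146, -101, 0, 0.4, 152, 146, -112, 0, 0.4, 168, 146, -122, 0, 0.4, 168, 146, -122, 0, 0.4, 168, 146, -122, 0]}}

```text
clock: 11.58
eef_pos: [481.9, 196.6, 94.2]
ee_rot: [0.077, 0.997, -0.141]
ft_force: [1.1, 0.6, -0.2]
gripper_width: 0.3
```

```bash
python3 st.py;  python3 - <<'E'
from h import *
cv2.imwrite("pics/side2.png",r.camera("side"))
cv2.imwrite("pics/top2.png",r.camera("top"))
E
```

```text
t 11.57 q [-0.388  0.349 -0.376  2.33   1.446  0.557 -0.609] sum 3.236
p [481.9 196.6  94.2] F [ 1.1  0.6 -0.2] w 0.3
[[ 0.534  0.153  0.831]
 [-0.083  0.988 -0.129]
 [-0.841 -0.     0.541]]
lean 32.7 az -8.8
```

View pics/side2.png

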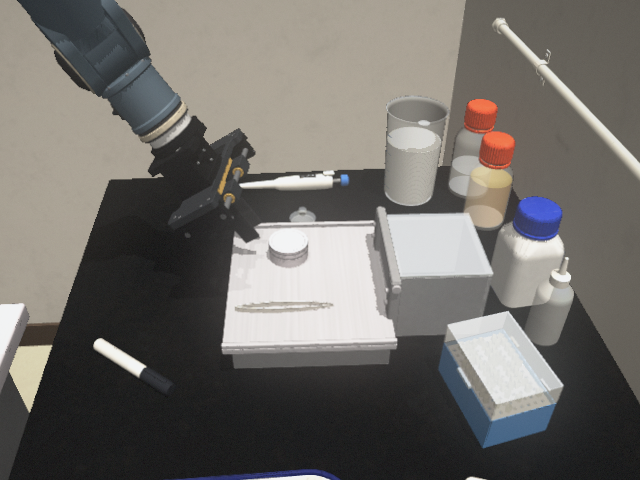

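View pics/top2.png

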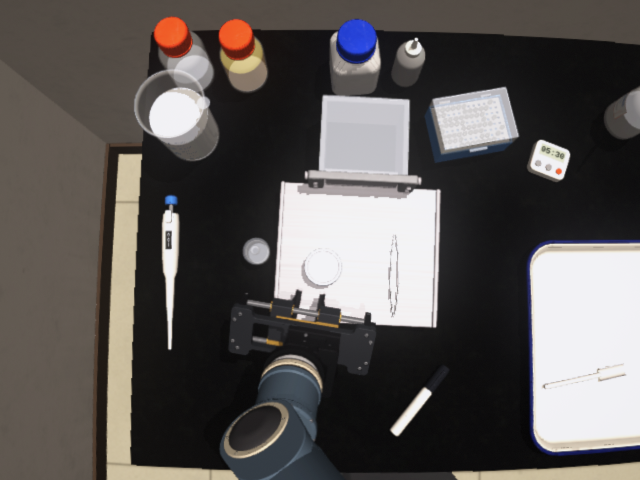

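The tool leans 32.7° and sits behind the tin, with the tin lid at (322,267) in the top view and the bottle and tweezers unmoved. I'll lower it, cradle the tin between the two fingertips and push the first 100 mm.

Emit:
{"fn": "drive_tool", "kwargs": {"motion": [0.4, 11, -6, -4, 0, 0.4, 21, -12, -8, 0, 0.4, 21, -12, -8, 0, 0.4, 24, -12, -3, 0, 0.4, 27, -12, 1, 0, 0.4, 30, -12.5, 5.4, 0, 0.4, 35.2, -14, 13.7, 0, 0.4, 40.5, -15.7, 22, 0, 0.4, 46, -17.4, 30.4, 0, 0.4, 51.2, -19, 38.7, 0, 0.4, 56.5, -20.6, 47, 0, 0.4, 61.8, -22.2, 55.3, 0, 0.4, 67.2, -23.8, 63.6, 0, 0.4, 72.5, -25.4, 72, 0, 0.4, 77.8, -27, 80.2, 0, 0.4, 80.5, -28, 84.3, 0, 0.4, 80.5, -28, 84.3, 0]}}

```text
clock: 13.8
eef_pos: [589.3, 150.9, 69.8]
ee_rot: [0.075, 1.001, -0.141]
ft_force: [0.5, -0.8, 0.5]
gripper_width: 0.302
```

```bash
python3 st.py;  python3 - <<'E'
from h import *
cv2.imwrite("pics/side3.png",r.camera("side"))
cv2.imwrite("pics/top3.png",r.camera("top"))
E
```

```text
t 13.8 q [-0.261  0.47  -0.267  2.187  1.554  0.441 -0.493] sum 3.098
p [589.3 150.9  69.8] F [ 0.5 -0.8  0.5] w 0.302
[[ 0.532  0.153  0.833]
 [-0.084  0.988 -0.128]
 [-0.843 -0.002  0.538]]
lean 32.6 az -8.9
```

View pics/side3.png

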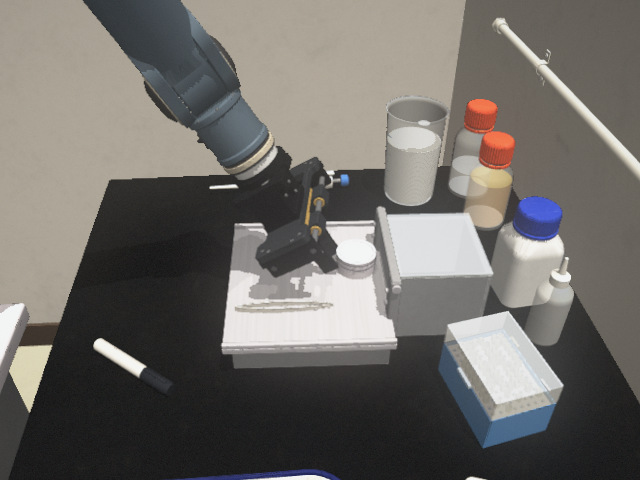

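View pics/top3.png

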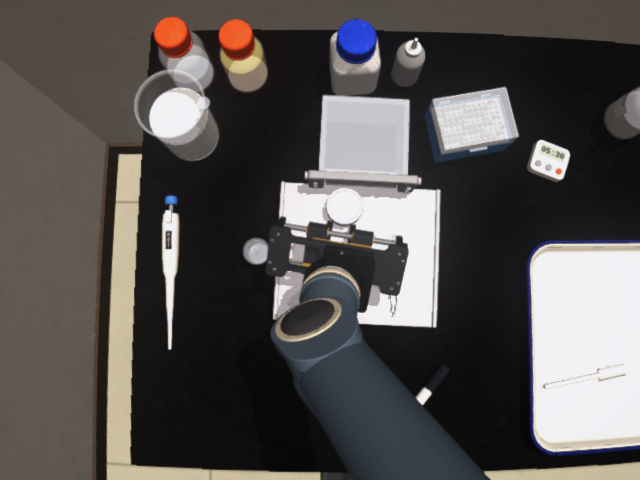

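```bash
python3 - <<'E'
from h import *
ct=r.calibration("top");cs=r.calibration("side")
T=cv2.imread("pics/top3.png")
cv2.imwrite("pics/t3z.png",cv2.resize(T[165:300,240:440],None,fx=4,fy=4,interpolation=cv2.INTER_CUBIC))
p=(onz(ct,[(344,207)],78),onz(cs,[(355,250.)],78));print(p)
B=np.array([[.9992,-.0401],[.0401,.9992]])
M=np.array([665.2,118.6])
for q in p: print(B@(q[0,:2]-M))
print("tcp box",B@(np.array([589.3,150.9])-M))
E
```

```text
(array([[626.08338255, 145.85015634,  78.        ]]), array([[627.63131027, 149.34232497,  78.        ]]))
[-40.17805543  25.65977986]
[-38.77140201  29.21122665]
tcp box [-77.13451  29.23057]
```

View pics/t3z.png

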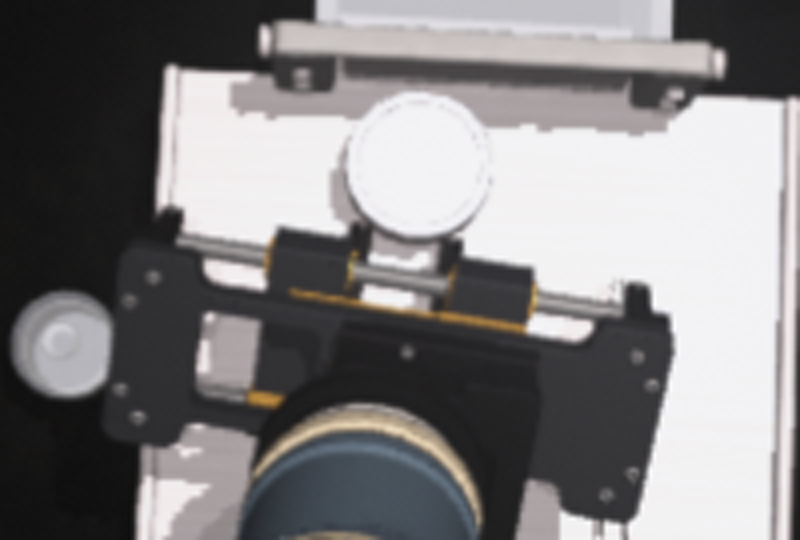

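The tin sits centred in the two-finger cradle, with its lid at (345,206) in the top view, which is box (-40, 26). The tweezers and bottle are untouched. Next is the final push to 36 mm past the hinge line.

Emit:
{"fn": "drive_tool", "kwargs": {"motion": [0.4, 2.5, -0.7, 4, 0, 0.4, 7, -2, 11.3, 0, 0.4, 11.5, -3.1, 18.6, 0, 0.4, 16, -4.3, 25.9, 0, 0.4, 20.5, -5.5, 33, 0, 0.4, 25, -6.7, 40.2, 0, 0.4, 29.5, -8, 47.5, 0, 0.4, 34, -9.2, 54.7, 0, 0.4, 38, -10.3, 61, 0, 0.4, 40.8, -11, 65.5, 0, 0.4, 40.8, -11, 65.5, 0, 0.4, 40.8, -11, 65.5, 0]}}

```text
clock: 15.4
eef_pos: [663.3, 128.7, 70.6]
ee_rot: [0.075, 1.001, -0.14]
ft_force: [-0.5, 0.2, -0.6]
gripper_width: 0.298
```

```bash
python3 st.py;  python3 - <<'E'
from h import *
cv2.imwrite("pics/side4.png",r.camera("side"))
T=r.camera("top")
cv2.imwrite("pics/top4.png",cv2.resize(T[80:280,240:450],None,fx=3,fy=3,interpolation=cv2.INTER_CUBIC))
E
```

```text
t 15.4 q [-0.191  0.533 -0.235  2.047  1.437  0.392 -0.267] sum 2.972
p [663.3 128.7  70.6] F [-0.5  0.2 -0.6] w 0.298
[[ 0.531  0.152  0.833]
 [-0.083  0.988 -0.127]
 [-0.843 -0.002  0.538]]
lean 32.5 az -8.9
```

View pics/side4.png

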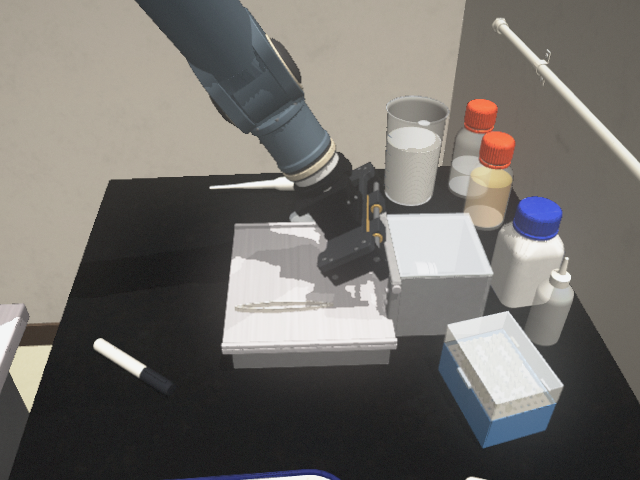

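View pics/top4.png

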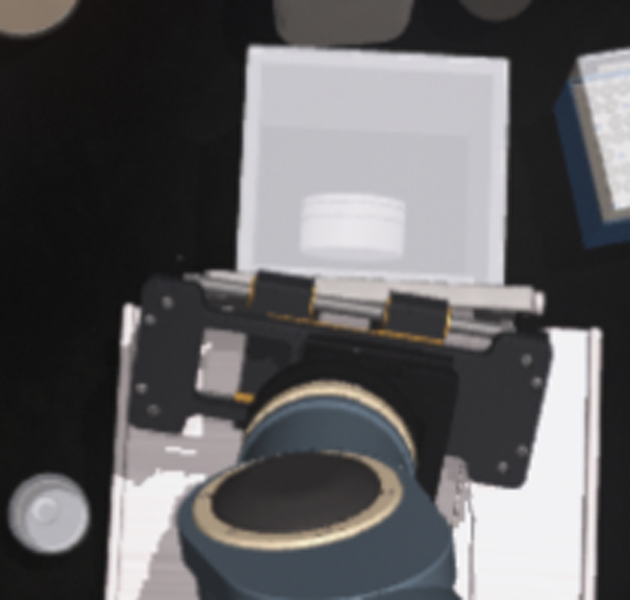

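The tin has gone over the sill: through the clear roof its side shows at zoom (352,225). I'm drawing the fingers straight back along the same line, then checking how it lies.

Emit:
{"fn": "drive_tool", "kwargs": {"motion": [0.4, -4, 1, -6.5, 0, 0.4, -10, 2.7, -16, 0, 0.4, -17, 4.6, -27, 0, 0.4, -24, 6.5, -38.5, 0, 0.4, -31, 8.4, -50, 0, 0.4, -38, 10.3, -61, 0, 0.4, -45, 12, -72, 0, 0.4, -45, 12, -72, 0]}}

```text
clock: 16.5
eef_pos: [580.4, 154.0, 69.8]
ee_rot: [0.074, 1.001, -0.139]
ft_force: [0.1, -0.7, -0.1]
gripper_width: 0.301
```

```bash
python3 st.py;  python3 - <<'E'
from h import *
S=r.camera("side");T=r.camera("top")
cv2.imwrite("pics/side5.png",cv2.resize(S[190:370,210:500],None,fx=2.7,fy=2.7,interpolation=cv2.INTER_CUBIC))
cv2.imwrite("pics/top5.png",cv2.resize(T[80:280,240:450],None,fx=3,fy=3,interpolation=cv2.INTER_CUBIC))
E
```

```text
t 16.5 q [-0.272  0.462 -0.269  2.203  1.561  0.445 -0.514] sum 3.11
p [580.4 154.   69.8] F [ 0.1 -0.7 -0.1] w 0.301
[[ 0.531  0.15   0.834]
 [-0.082  0.989 -0.126]
 [-0.843 -0.002  0.538]]
lean 32.5 az -8.8
```

View pics/side5.png

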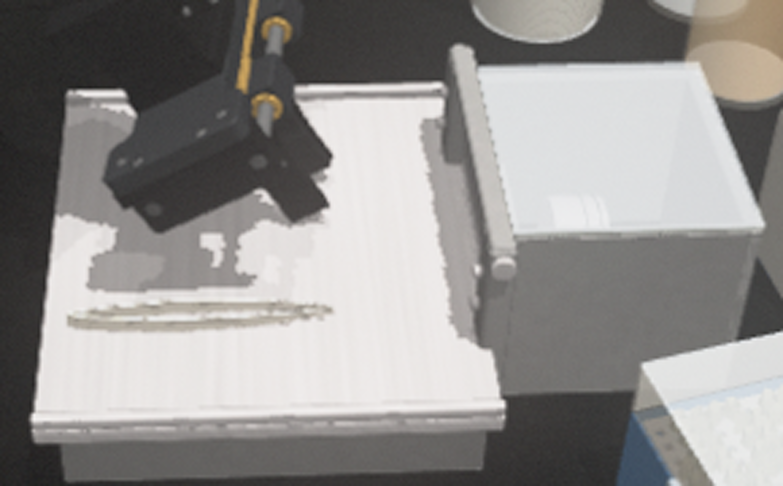

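View pics/top5.png

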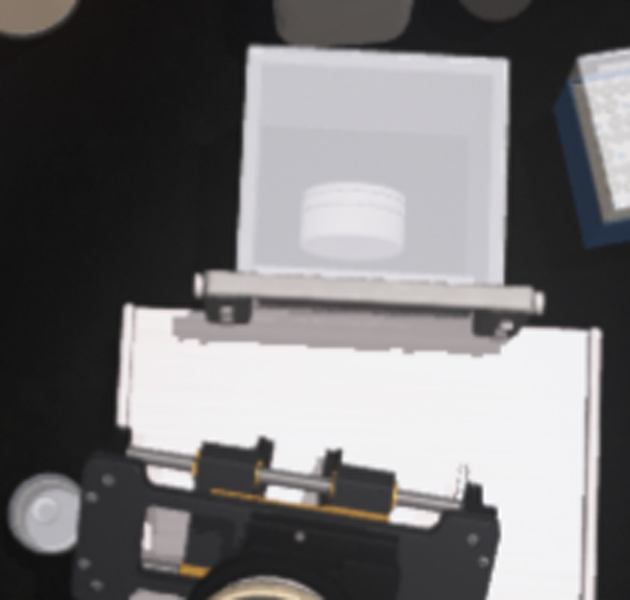

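Emit:
{"fn": "drive_tool", "kwargs": {"motion": [0.4, -20, 0, 0, 0, 0.4, -50, 0, 0, 0, 0.4, -80, 0, 0, 0, 0.4, -110, 0, 0, 0, 0.4, -120, 0, 0, 0, 0.4, -120, 0, 0, 0, 0.4, -120, 0, 0, 0, 0.4, -120, 0, 0, 0]}}

```text
clock: 17.6
eef_pos: [517.8, 162.9, 170.3]
ee_rot: [0.075, 1.002, -0.141]
ft_force: [-0.3, -0.8, -0.3]
gripper_width: 0.3
```

```bash
python3 st.py;  python3 - <<'E'
from h import *
S=r.camera("side");T=r.camera("top")
cv2.imwrite("pics/side6.png",cv2.resize(S[190:370,210:500],None,fx=2.7,fy=2.7,interpolation=cv2.INTER_CUBIC))
cv2.imwrite("pics/top6.png",cv2.resize(T[80:280,240:450],None,fx=3,fy=3,interpolation=cv2.INTER_CUBIC))
a=cv2.imread("pics/top5.png")[30:290];b=cv2.imread("pics/top6.png")[30:290]
print("box region diff",cv2.absdiff(a,b).max())
E
```

```text
t 17.6 q [-0.257  0.21  -0.369  2.242  1.081  0.52  -0.101] sum 2.971
p [517.8 162.9 170.3] F [-0.3 -0.8 -0.3] w 0.3
[[ 0.531  0.152  0.834]
 [-0.084  0.988 -0.127]
 [-0.843 -0.002  0.537]]
lean 32.5 az -9.0
box region diff 4
```

View pics/side6.png

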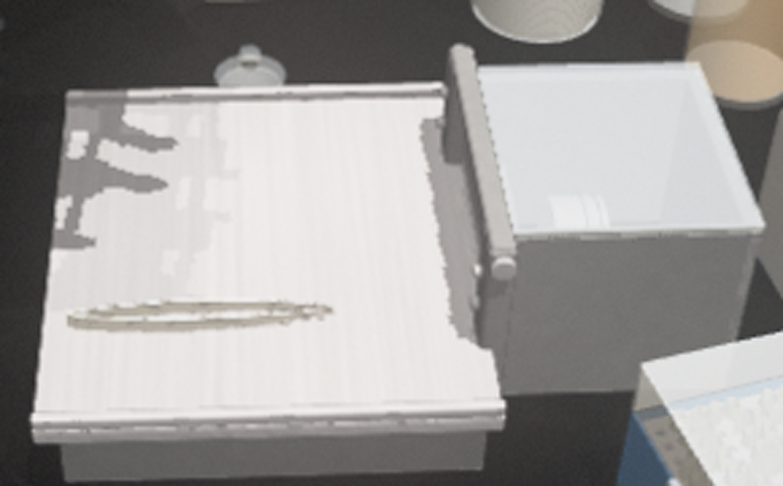

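View pics/top6.png

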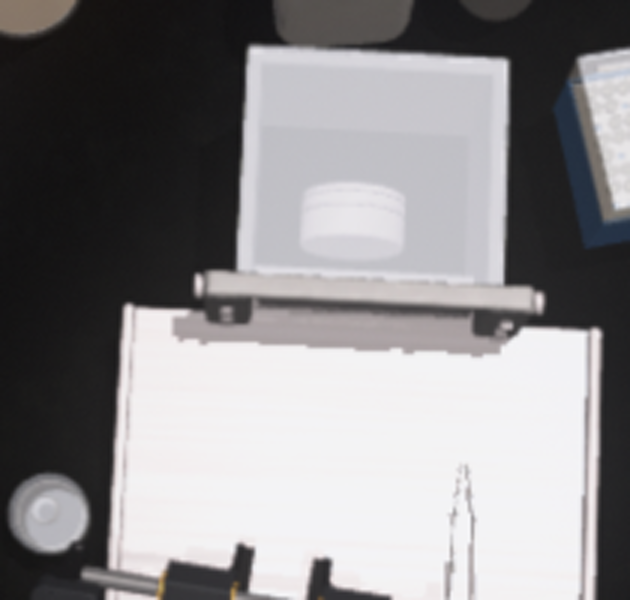

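```bash
python3 - <<'E'
from h import *
ct=r.calibration("top");cs=r.calibration("side")
T0=cv2.imread("pics/top0.png");S0=cv2.imread("pics/side0.png")
z=lambda T:cv2.resize(T[80:280,240:450],None,fx=3,fy=3,interpolation=cv2.INTER_CUBIC)
zs=lambda S:cv2.resize(S[190:370,210:500],None,fx=2.7,fy=2.7,interpolation=cv2.INTER_CUBIC)
d=cv2.absdiff(z(T0),cv2.imread("pics/top6.png")).max(2);ds=cv2.absdiff(zs(S0),cv2.imread("pics/side6.png")).max(2)
print("flap strip top",d[295:345,180:500].max(),"flap side",ds[100:345,425:490].max(),"bottle top",d[470:555,5:95].max(),"tweezers top",d[460:600,440:480].max(),"tweezers side",ds[295:335,60:340].max(),"bottle side",ds[40:85,210:290].max())
B=np.array([[.9992,-.0401],[.0401,.9992]]);M=np.array([665.2,118.6])
print("cam",ray(ct,[(0,0)])[0])
for uv in [(352,190),(352,205),(352,232),(352,258),(302,215),(405,215)]:
    t=[(uv[0]/3+240-.33,uv[1]/3+80-.33)]
    print(uv,[ (zz,(B@(onz(ct,t,zz)[0,:2]-M)).round(0).tolist()) for zz in (6,34,62)])
E
```

```text
flap strip top 76 flap side 50 bottle top 65 tweezers top 7 tweezers side 15 bottle side 13
cam [469.30587413 173.57879374 952.29416269]
(352, 190) [(6, [82.0, 7.0]), (34, [74.0, 8.0]), (62, [66.0, 9.0])]
(352, 205) [(6, [74.0, 7.0]), (34, [66.0, 8.0]), (62, [58.0, 9.0])]
(352, 232) [(6, [58.0, 6.0]), (34, [51.0, 7.0]), (62, [43.0, 9.0])]
(352, 258) [(6, [44.0, 6.0]), (34, [36.0, 7.0]), (62, [29.0, 8.0])]
(302, 215) [(6, [67.0, 34.0]), (34, [59.0, 35.0]), (62, [51.0, 35.0])]
(405, 215) [(6, [70.0, -23.0]), (34, [62.0, -21.0]), (62, [54.0, -19.0])]
```

```bash
python3 - <<'E'
from h import *
T0=cv2.imread("pics/top0.png");S0=cv2.imread("pics/side0.png")
T=r.camera("top");S=r.camera("side")
f=lambda I:cv2.resize(I[165:205,295:430],None,fx=5.5,fy=5.5,interpolation=cv2.INTER_CUBIC)
cv2.imwrite("pics/cmp.png",np.vstack([f(T0),f(T)]))
g=lambda I:cv2.resize(I[200:330,350:430],None,fx=4.5,fy=4.5,interpolation=cv2.INTER_CUBIC)
cv2.imwrite("pics/cmps.png",np.hstack([g(S0),g(S)]))
for n,a,b,(y0,y1,x0,x1) in [("bottle",T0,T,(235,268,240,272)),("flap",T0,T,(175,197,300,425)),("flapS",S0,S,(205,320,365,402))]:
    d=cv2.absdiff(a,b).max(2)[y0:y1,x0:x1]; ys,xs=np.where(d>25); print(n,d.max(),len(ys),list(zip((xs+x0).tolist(),(ys+y0).tolist()))[:14])
E
```

```text
bottle 61 9 [(263, 260), (264, 260), (265, 260), (263, 261), (264, 261), (265, 261), (263, 262), (264, 262), (266, 262)]
flap 72 203 [(326, 182), (327, 182), (328, 182), (329, 182), (330, 182), (331, 182), (332, 182), (333, 182), (334, 182), (335, 182), (336, 182), (339, 182), (341, 182), (342, 182)]
flapS 51 88 [(380, 251), (381, 251), (380, 252), (381, 252), (380, 253), (381, 253), (380, 254), (381, 254), (380, 255), (381, 255), (382, 255), (380, 256), (381, 256), (382, 256)]
```

View pics/cmp.png

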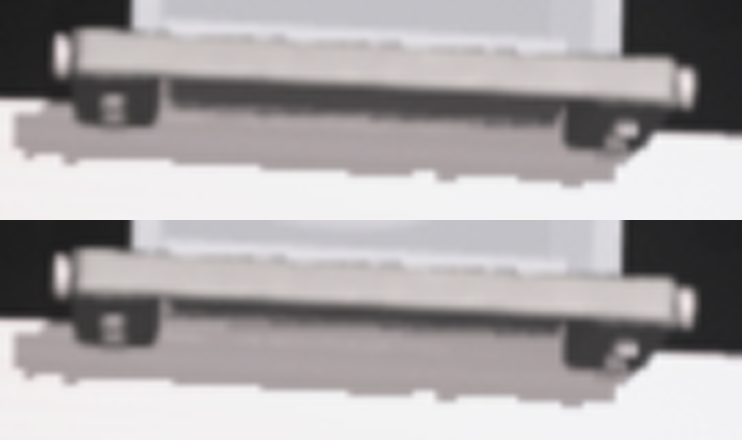

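View pics/cmps.png

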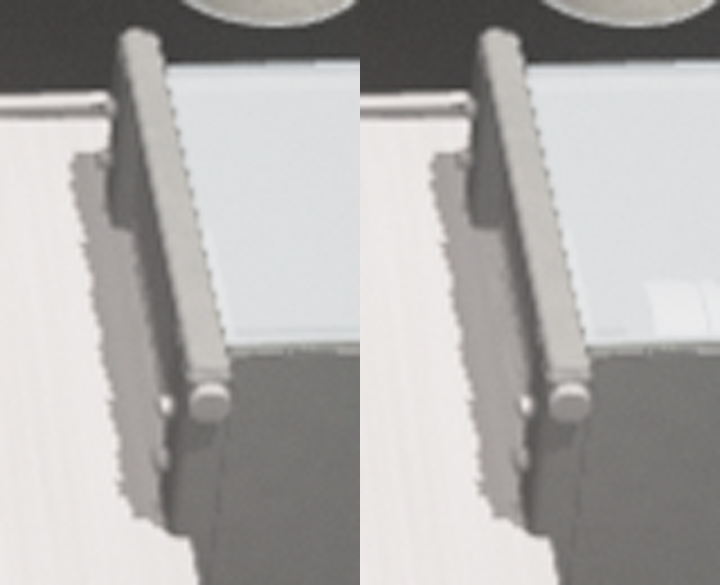

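Top-view comparison: the dark flap strip beneath the lintel is thinner than at the start (its lower edge is near row 184 instead of 186), so the flap looks slightly ajar or still swinging. I'll wait and compare.

Emit:
{"fn": "drive_tool", "kwargs": {"motion": [0.4, -30, 0, 0, 0, 0.4, -50, 0, 0, 0, 0.4, -50, 0, 0, 0, 0.4, -50, 0, 0, 0, 0.4, -50, 0, 0, 0, 0.4, -50, 0, 0, 0, 0.4, -50, 0, 0, 0, 0.4, -50, 0, 0, 0]}}

```text
clock: 18.8
eef_pos: [491.1, 167.4, 213.0]
ee_rot: [0.075, 1.001, -0.14]
ft_force: [0.0, 0.0, 0.5]
gripper_width: 0.3
```

```bash
python3 - <<'E'
from h import *
T0=cv2.imread("pics/top0.png");S0=cv2.imread("pics/side0.png")
T=r.camera("top");S=r.camera("side");cv2.imwrite("pics/top7.png",T)
z=lambda T:cv2.resize(T[80:280,240:450],None,fx=3,fy=3,interpolation=cv2.INTER_CUBIC)
print("flap top 7 vs 6",cv2.absdiff(z(T),cv2.imread("pics/top6.png")).max(2)[295:345,180:500].max(),"5 vs 6",cv2.absdiff(cv2.imread("pics/top5.png"),cv2.imread("pics/top6.png")).max(2)[295:345,180:500].max())
g=lambda I:I[176:196].mean(2).astype(int)
for c in (330,345,360,375,390): print(c,g(T0)[:,c].tolist(),"\n   ",g(T)[:,c].tolist())
d=cv2.absdiff(T0,T).max(2)[235:268,240:272];print("bottle",d.max()); print("t",r.get_state()["clock"])
E
```

```text
flap top 7 vs 6 3 5 vs 6 4
330 [200, 198, 164, 103, 72, 71, 74, 87, 113, 152, 170, 167, 165, 166, 167, 166, 164, 163, 174, 229] 
    [200, 198, 164, 103, 72, 80, 104, 147, 165, 169, 172, 168, 165, 166, 167, 167, 164, 163, 174, 229]
345 [201, 202, 191, 145, 90, 72, 73, 76, 97, 119, 155, 169, 165, 165, 167, 167, 167, 165, 162, 173] 
    [201, 202, 191, 144, 90, 73, 88, 110, 137, 159, 170, 171, 165, 166, 167, 167, 167, 164, 163, 174]
360 [199, 200, 200, 181, 124, 78, 73, 74, 78, 107, 147, 166, 168, 164, 165, 167, 167, 166, 163, 163] 
    [198, 200, 201, 181, 124, 78, 74, 98, 132, 157, 164, 168, 167, 165, 166, 167, 168, 165, 163, 163]
375 [200, 201, 201, 200, 176, 116, 76, 73, 74, 78, 107, 147, 165, 165, 164, 165, 167, 167, 165, 163] 
    [201, 201, 201, 200, 176, 117, 75, 74, 96, 131, 155, 164, 166, 166, 165, 165, 168, 167, 165, 164]
390 [197, 198, 200, 202, 198, 167, 107, 73, 72, 74, 85, 105, 142, 162, 163, 165, 165, 167, 166, 164] 
    [197, 198, 201, 202, 199, 167, 107, 73, 81, 110, 146, 160, 162, 164, 163, 164, 165, 167, 167, 164]
bottle 4
t 18.9
```

```bash
python3 - <<'E'
from h import *
W=r.camera("wrist");cv2.imwrite("pics/w7.png",W)
ct=r.calibration("top")
B=np.array([[.9992,-.0401],[.0401,.9992]]);M=np.array([665.2,118.6])
def proj(bx,by,z):
    p=np.r_[M+np.array([bx,by])@B,z]; c=ct["view"][:3,:3]@p+ct["view"][:3,3]
    rv=np.zeros(3); o,_=cv2.projectPoints(np.array([[c[0],-c[1],-c[2]]]),rv,rv,ct["K"],np.array([ct["k1"],0,0,0,0.])); return o.ravel().round(1)
for phi in (0,2,4,6,10,20,40): 
    f=np.radians(phi); print(phi,proj(50*np.sin(f),0,104-50*np.cos(f)))
print("lintel front bottom/top",proj(-7,0,107.5),proj(-7,0,114),proj(7,0,114),"deck x=0",proj(0,0,50))
E
```

```text
0 [361.  185.3]
2 [361.1 184.2]
4 [361.1 183.1]
6 [361.2 182. ]
10 [361.3 179.8]
20 [361.6 174.2]
40 [362.3 163.5]
lintel front bottom/top [363.1 182.2] [363.4 181.3] [363.7 172. ] deck x=0 [360.9 185.8]
```

View pics/w7.png

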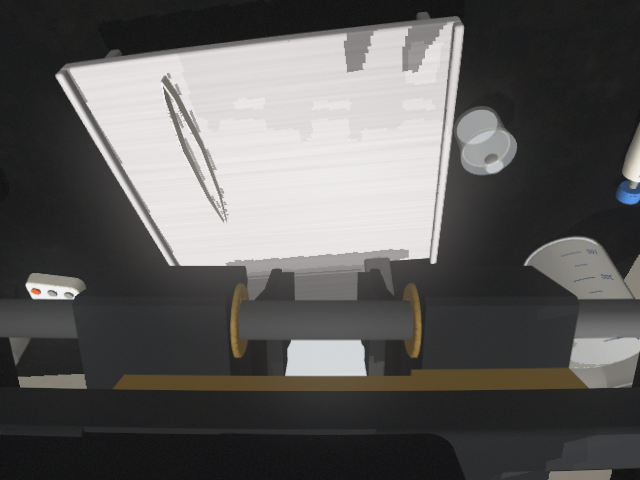

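```bash
python3 - <<'E'
from h import *
T0=cv2.imread("pics/top0.png");T=cv2.imread("pics/top7.png")
f=lambda I:cv2.resize(cv2.convertScaleAbs(I[92:196,300:425].astype(float),alpha=2.2,beta=-270),None,fx=3.1,fy=5,interpolation=cv2.INTER_CUBIC)
cv2.imwrite("pics/cmp2.png",np.hstack([f(T0),f(T)]))
d=cv2.absdiff(T0,T).max(2)[92:200,290:440]; ys,xs=np.where(d>8);print(xs.min()+290,xs.max()+290,ys.min()+92,ys.max()+92)
for y in range(160,190): print(y, [T0[y,c].mean().astype(int) for c in (330,356,380,400)],[T[y,c].mean().astype(int) for c in (330,356,380,400)])
c=r.calibration("wrist");print("wrist cam",(-c["view"][:3,:3].T@c["view"][:3,3]).round(0))
E
```

```text
325 397 140 188
160 [np.int64(193), np.int64(195), np.int64(194), np.int64(201)] [np.int64(194), np.int64(211), np.int64(195), np.int64(201)]
161 [np.int64(193), np.int64(195), np.int64(194), np.int64(201)] [np.int64(194), np.int64(211), np.int64(195), np.int64(201)]
162 [np.int64(194), np.int64(194), np.int64(194), np.int64(201)] [np.int64(194), np.int64(211), np.int64(195), np.int64(200)]
163 [np.int64(193), np.int64(194), np.int64(194), np.int64(201)] [np.int64(194), np.int64(212), np.int64(194), np.int64(201)]
164 [np.int64(194), np.int64(195), np.int64(195), np.int64(200)] [np.int64(194), np.int64(212), np.int64(195), np.int64(201)]
165 [np.int64(194), np.int64(194), np.int64(194), np.int64(201)] [np.int64(194), np.int64(211), np.int64(195), np.int64(201)]
166 [np.int64(194), np.int64(195), np.int64(195), np.int64(201)] [np.int64(194), np.int64(205), np.int64(195), np.int64(201)]
167 [np.int64(195), np.int64(195), np.int64(195), np.int64(201)] [np.int64(195), np.int64(197), np.int64(195), np.int64(201)]
168 [np.int64(205), np.int64(195), np.int64(194), np.int64(201)] [np.int64(2
[... 1988 characters left out ...]
int64(165), np.int64(134), np.int64(95), np.int64(59)]
185 [np.int64(152), np.int64(108), np.int64(77), np.int64(58)] [np.int64(169), np.int64(157), np.int64(130), np.int64(59)]
186 [np.int64(170), np.int64(148), np.int64(104), np.int64(59)] [np.int64(172), np.int64(165), np.int64(154), np.int64(59)]
187 [np.int64(167), np.int64(167), np.int64(135), np.int64(60)] [np.int64(168), np.int64(169), np.int64(161), np.int64(61)]
188 [np.int64(165), np.int64(167), np.int64(157), np.int64(60)] [np.int64(165), np.int64(167), np.int64(164), np.int64(60)]
189 [np.int64(166), np.int64(164), np.int64(164), np.int64(61)] [np.int64(166), np.int64(165), np.int64(164), np.int64(62)]
wrist cam [356. 190. 302.]
```

View pics/cmp2.png

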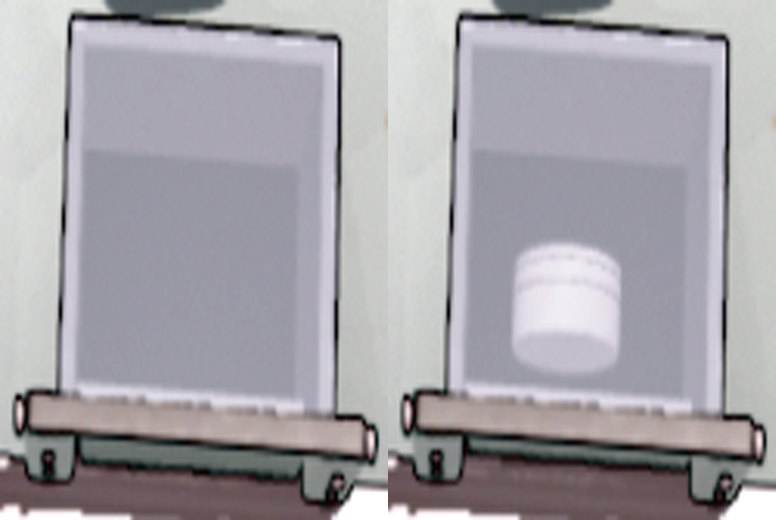

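The top view shows the tin lying on its rim inside the well, at about box (50, 7). The flap's lower edge still looks about 2 px off, so I'll move the wrist camera to where it can see the mouth directly.

Emit:
{"fn": "drive_tool", "kwargs": {"motion": [0.4, 20, -5, 30, 0, 0.4, 40, -10, 60, 0, 0.4, 56, -14, 87, 0, 0.4, 56, -14, 87, 0]}}

```text
clock: 19.45
eef_pos: [593.1, 136.4, 212.8]
ee_rot: [0.077, 1.0, -0.143]
ft_force: [-0.9, 0.8, -0.2]
gripper_width: 0.299
```

```bash
python3 - <<'E'
from h import *
cv2.imwrite("pics/w8.png",r.camera("wrist"))
E
```

```text
(no output)
```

View pics/w8.png

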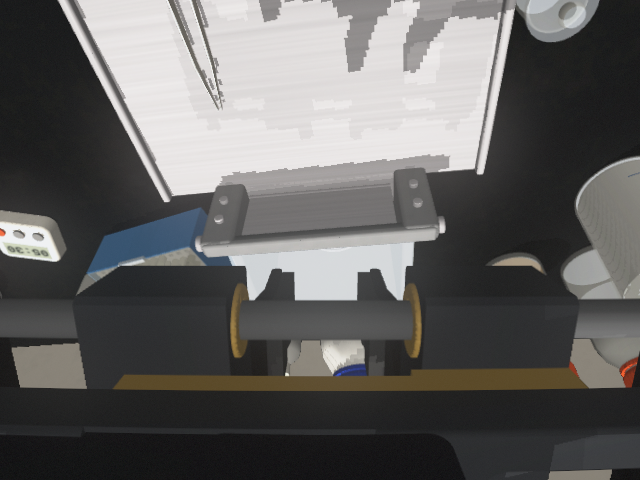

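```bash
python3 - <<'E'
from h import *
W=cv2.imread("pics/w8.png")
cv2.imwrite("pics/w8z.png",cv2.resize(cv2.convertScaleAbs(W[150:260,185:455].astype(float),alpha=1.7,beta=-70),None,fx=2.9,fy=4.5,interpolation=cv2.INTER_CUBIC))
c=r.calibration("wrist")
B=np.array([[.9992,-.0401],[.0401,.9992]]);M=np.array([665.2,118.6])
def proj(bx,by,z):
    p=np.r_[M+np.array([bx,by])@B,z]; q=c["view"][:3,:3]@p+c["view"][:3,3]
    rv=np.zeros(3); o,_=cv2.projectPoints(np.array([[q[0],-q[1],-q[2]]]),rv,rv,c["K"],np.array([c["k1"],0,0,0,0.])); return o.ravel().round(1)
for phi in (0,3,6,10,15,20,25,30,40): 
    f=np.radians(phi); print(phi,[proj(50*np.sin(f),y,104-50*np.cos(f)).tolist() for y in (55,0,-55)])
print("deck x=0",proj(0,55,50),proj(0,-55,50),"sill",proj(25,0,50),"hinge",proj(0,0,104),"post foot",proj(-7,58,50),proj(-7,-58,50),proj(7,58,50))
E
```

```text
0 [[385.1, 181.4], [314.0, 187.4], [244.8, 193.4]]
3 [[385.2, 184.0], [314.4, 190.0], [245.6, 195.9]]
6 [[385.2, 186.8], [314.8, 192.7], [246.4, 198.5]]
10 [[385.3, 190.6], [315.4, 196.4], [247.4, 202.1]]
15 [[385.5, 195.4], [316.1, 201.1], [248.6, 206.8]]
20 [[385.7, 200.5], [316.7, 206.1], [249.6, 211.6]]
25 [[386.0, 205.6], [317.3, 211.1], [250.6, 216.5]]
30 [[386.2, 210.9], [317.9, 216.3], [251.4, 221.6]]
40 [[386.9, 221.6], [318.9, 226.8], [252.7, 232.0]]
deck x=0 [384.6 178. ] [245.5 190.1] sill [318.1 207.2] hinge [312.4 234.5] post foot [388.5 170.6] [239.5 183.6] [388.6 184.6]
```

View pics/w8z.png

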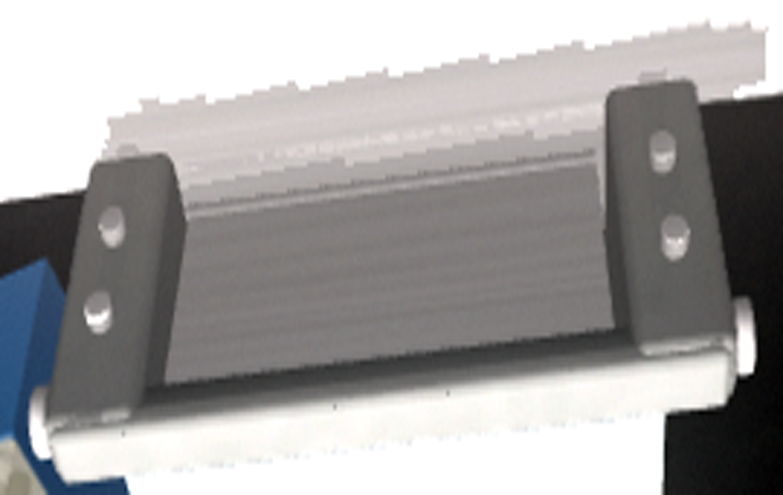

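The wrist view shows the flap sheet hanging across the mouth between the posts, its lower edge at about (323,189), which is within about 3° of shut. It is static and nothing touches it. The tin is in the well, and the tweezers and bottle are unmoved. I'm handing the job in.

```bash
python3 - <<'E'
from h import *
print(r.get_state()["clock"], r.finish_job())
E
```

```text
the job is handed in; nothing more can be done
19.5 None
```

The tin is in the well, the fingers are out and clear, and I handed the job in at 19.5 s. In the last images the flap hangs about 3° short of fully shut.

**What I did:** The moves can't tilt the tool directly. I got a 32° tips-forward lean by sending the arm to poses above its reach several times, which turned the tool a few degrees each time. With the fingertips about 26 mm apart behind the tin, I pushed it along the deck, through the flap and over the sill. I then drew the fingers straight back and lifted clear.

**Last checks:**
- **Tin:** it lies on its rim, not flat, inside the well at about x = 50, y = 7 mm in the box frame. It did not move between pictures.
- **Tweezers and bottle:** neither moved compared with the first pictures.
- **Flap:** the top and wrist views both put its lower edge about 3° (roughly 3 mm) inside the shut position. It was static and nothing was seen touching it. Hinge friction is my best guess, but I didn't confirm it. The measured offset is close to the 2 mm camera calibration error, but the top view at the start showed the flap 1.7 px closer to shut, so I take the gap as real.
- **Forces:** the wrist force read no more than about 4 N at the end of any move. I didn't log it during the moves.

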